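# Make up two gift kits in their trays

## Robot

A 6-joint arm with a two-finger parallel gripper is mounted at the origin on the work surface; the furniture and walls round the work are solid. World frame = base frame: x ahead of the robot, y to its left, z up, the work surface at z = 0. Lengths are in m, angles in degrees, forces in N, time in s.
With the tool pointing down it reaches from about 0.375 to 0.9 m from the base axis. Payload 3.1 kg.
Tool frame: the origin (TCP) lies on the centre line of the jaws, within the pads' length; the fingertips stand 25 mm ahead of it and the grasp point (between the pads) lies 6 mm ahead of it; z points along the fingers, y is the line along which they close (so a half turn about z gives the same grasp; the last joint's range is limited). The gripper opens to 87 mm and grips with 3 to 60 N. Pads are 19 mm wide; open, the fingers measure 117 mm over their backs; the gripper's body (75 mm by 190 mm) begins 51 mm behind the grasp point.
Start: joints at [-81.102, 30.224, 82.088, -0, 67.689, -10.227], TCP at [0.205, -0.59, 0.248] pointing down, gripper open.
Joint ranges: [-176.69, 176.69], [-43.24, 126.21], [12.49, 139.97], [-82, 262], [0, 151.66], [-163.58, 163.58]. Speed limits (degrees/s): [159.86, 159.86, 180, 180, 180, 180].

## Interface

Orientations are given as a 3x3 rotation matrix whose columns are the frame's x, y, z axes.
In Python, from rig import * gives the robot as it stands.
- The arm moves only by the tool step_arm, never from a script. Its argument "steps" is a list of rows, each a list of 7 numbers: the shift along the tool's x, y, z normalised to -1 to 1, where 1 is 0.3 m, then the turn, a rotation vector about the tool's x, y, z normalised to -1 to 1, where 1 is 45 degrees, then the gripper's target within -1 to 1 (shut at 1, half-way at 0, fully open at -1). A call has 1 to 8 rows; each row is the pose to reach, as a shift and turn from the pose commanded when the call began, along the tool's axes at that moment; what a row does not reach only later rows make up. A row lasts 1/12 s, in which the tool goes at most 41.7 mm and 7.16 degrees, less where a joint would pass 70% of its speed; a pose out of reach is approached as far as the arm can. A call with a number of a shift or a turn outside -1 to 1 is refused whole. A call with a gripper value outside its range is refused whole. The fingers move at their own pace and stop on an object; the grip force is fixed at half the most. Time passes only in rows, so rows that repeat a pose let the fingers close. It gives the time, the measured TCP pose, the force, the opening and the grip force at its end, in the units of the state.
- read_state(): the state, without advancing time (a new reading comes with each control period).
- capture(name): name is "scene" or "top" or "wrist"; returns a dict with "image" (384x512x3 uint8, red, green, blue), "vertical_fov" (degrees; the focal length in pixels is half the picture's height over the tangent of half this angle, whatever the lens; pixels are square), "cx", "cy" (the principal point, pixels), "world_from_camera" (4x4, takes a point from camera to world coordinates); the wrist camera has in their place "T_tool_cam" (4x4, takes a point from camera to tool coordinates, whose origin is the TCP and whose axes are the flange's). Camera axes: x right, y down, z forward; pixel columns grow to the right and rows downward; lengths in m; the calibration is good to about 2 mm. A picture is of the moment at which its call begins: read the wrist's pose just before it. There is no depth.
- hand_in(): hands the job in; it is judged then, once.
The state is a dict: "time_s": time; "joint_positions": joint angles; "qvel": joint speeds; "tau": joint torques, N m; "position": TCP position; "tcp_rot": TCP orientation; "force": force on the tool from outside, world axes, zero at the start; "moment": the same for the moment, N m; "opening": opening from 0.0 (shut) to 1.0 (fully open); "grasp_force": force on a finger pad.
Only numpy, scipy, OpenCV 4.12 (cv2) and the standard library are available. Lean on these libraries where they do the work, as an engineer would, in place of code of your own. Each camera call takes 0.05 s, during which the arm holds its last target. There are 200 camera calls.

## Task

Make up two gift kits: in the tray with three bays, lay the marker pen along the long narrow bay and put the gift tags and the ribbon spool in the two square bays, one in each. In the tray with two bays put the soap and the snow globe, one in each. Everything must sit flat on the floor of its bay, the globe upright, and the glass candle, tape roll and jewel box stay where they are.

Things in the scene. Friction and masses are not known exactly. Their poses are not given: they have to be found in the camera images.
- soap: Pale cream bar of soap, rounded, 60 mm along its x, 85 mm along its y, 28 mm high. Origin: centre of the underside, z up. Grasp across the 60 mm (along x).
- snow_globe: Little snow globe, round red foot 60 mm across up to 25 mm high, above it a white dome and red figure about 56 mm across at the most, 77 mm high overall. Origin: centre of the underside, z up. Grasp across the foot from any side.
- gift_tags: Flat block of paper gift tags: a rigid block 70 mm along x, 42 mm along y, 10 mm thick, and a loop of thin string (for looks, not solid) beyond its +x end; 110 mm long in all. Origin: on the underside, 20 mm from the block's centre: the block reaches from x = -55 to x = +15 mm, y = -21 to +21 mm. z up. Grasp across the 42 mm (along y).
- ribbon_spool: Low brown spool with gold ribbon, lying flat: round flanges 66 mm across, 24 mm high, the ribbon's loose end reaching a little past the flange at +x (not solid). Origin: on the underside; the flange's centre lies at x = -4 mm, y = 0. z up. Grasp the flange along y (66 mm).
- marker_pen: White marker pen with black cap, lying down: 135 mm along its y, about 16 mm thick, round, so it can roll. Origin: at the middle of its length, on its underside as it lies at the start (on the skin of the pen, 8 mm from its axis: it turns with the pen when it rolls). Grasp across it (along x).
- three_bay_tray: Shallow pale wooden tray with three bays, 175 mm along x, 242 mm along y. Origin: centre of the underside; z up. Fixed. Floor 3 mm thick (its top 3 mm above the table), outer and inner walls 4 mm thick, their tops 9 mm above the table (6 mm above the tray floor). Long narrow bay on its -x side: x from -83.5 to -35.5 mm, y from -117 to 117 mm. Two square bays 115 x 115 mm: x from -31.5 to 83.5 mm, y from 2 to 117 mm and from -117 to -2 mm.
- two_bay_tray: Shallow pale wooden tray with two bays, 123 mm along x, 242 mm along y. Origin: centre of the underside; z up. Fixed. Floor 3 mm thick (its top 3 mm above the table), outer and inner walls 4 mm thick, their tops 9 mm above the table (6 mm above the tray floor). Two square bays 115 x 115 mm: x from -57.5 to 57.5 mm, y from 2 to 117 mm and from -117 to -2 mm.
- glass_candle: Bystander: clear glass tumbler with a green candle, 76 mm across, 90 mm high. Origin: centre of the underside. To be left alone.
- tape_roll: Bystander: roll of tan tape lying flat, 93 mm across, 48 mm high. Origin: centre of the underside. To be left alone.
- jewel_box: Bystander: small dark red closed jewel box, 68 x 66 x 36 mm. Origin: about the centre of the underside. To be left alone.
Mind the look-alikes: they are no part of the job. What is shaped like the snow_globe but yellow is not meant.

How it is judged (in metres and radians):
At the end, for the whole second after the job is handed in: Pen in the narrow bay: within 60 mm of mid-length, 0.3 rad of the tray's y, level to 0.035 rad. Tags and spool one in each square bay of that tray; soap and globe one in each bay of the other: flat to 0.06 rad, underside 1 to 5.5 mm above the table. All under 20 mm/s (z of gift_tags in the frame of three_bay_tray between 0.001 and 0.0055 m and x of gift_tags in the frame of three_bay_tray between -0.0315 and 0.0835 m and angle between each of gift_tags, ribbon_spool, soap, snow_globe's own z axis and vertical below 0.06 rad and z of ribbon_spool in the frame of three_bay_tray between 0.001 and 0.0055 m and x of ribbon_spool in the frame of three_bay_tray between -0.0315 and 0.0835 m and ((y of gift_tags in the frame of three_bay_tray between 0.005 and 0.115 m and y of ribbon_spool in the frame of three_bay_tray between -0.115 and -0.005 m) or (y of gift_tags in the frame of three_bay_tray between -0.115 and -0.005 m and y of ribbon_spool in the frame of three_bay_tray between 0.005 and 0.115 m)) and z of soap in the frame of two_bay_tray between 0.001 and 0.0055 m and x of soap in the frame of two_bay_tray between -0.0575 and 0.0575 m and z of snow_globe in the frame of two_bay_tray between 0.001 and 0.0055 m and x of snow_globe in the frame of two_bay_tray between -0.0575 and 0.0575 m and ((y of soap in the frame of two_bay_tray between 0.005 and 0.115 m and y of snow_globe in the frame of two_bay_tray between -0.115 and -0.005 m) or (y of soap in the frame of two_bay_tray between -0.115 and -0.005 m and y of snow_globe in the frame of two_bay_tray between 0.005 and 0.115 m)) and x of marker_pen in the frame of three_bay_tray between -0.0865 and -0.0325 m and y of marker_pen in the frame of three_bay_tray between -0.06 and 0.06 m and z of marker_pen in the frame of three_bay_tray between 0.001 and 0.022 m and angle between the y axis of marker_pen and the y axis of three_bay_tray, either way round below 0.3 rad and angle between marker_pen's own y axis and vertical between 1.535 and 1.607 rad and linear speed of each of soap, snow_globe, gift_tags, ribbon_spool, marker_pen below 0.02 m/s); the robot touches nothing.
It fails at once if the glass candle is pushed more than 30 mm (distance of glass_candle from where it was at the start of the episode above 0.03 m).
It fails at once if the tape roll is pushed more than 30 mm (distance of tape_roll from where it was at the start of the episode above 0.03 m).
It fails at once if the jewel box is pushed more than 30 mm (distance of jewel_box from where it was at the start of the episode above 0.03 m).
It also fails if it takes over 120 s, if anything falls off the work surface, if the arm or the gripper's body presses on something with over 40 N, if the wrist force passes 120 N, or if a joint passes its speed limit or range.

## Working session

There is one attempt and no reset: what is moved stays moved. The work goes in short steps, Python scripts to look and compute and a tool call to move; the robot and the scene stay as the last step left them, time stands still between calls to the robot, and variables do not carry over. Pictures are saved under pics/ and viewed, at most 14 in all, crops included, and the job is handed in when it is done.

Besides the shell and the picture viewer there is one more tool, called after "Emit:" by a JSON object that holds its "fn" and its "kwargs", one argument or row to a line. step_arm: Moves the arm, as the interface text tells. Scaled input: -1 to 1 covers 0.3 m each way for a shift and 45 degrees each way for a turn. Its arguments: {"type":"object","properties":{"steps":{"type":"array"}},"required":["steps"]}

```bash
mkdir -p pics; python3 - <<'E'
from rig import *
import cv2, numpy as np
s=read_state(); print(s['time_s'],s['position'],s['tcp_rot'],s['opening'])
for n in ['top','scene']:
    c=capture(n); print(n,c['vertical_fov'],c['cx'],c['cy'],np.round(c['world_from_camera'],4).tolist())
    cv2.imwrite(f'pics/{n}0.png',cv2.resize(c['image'][:,:,::-1],(800,600),interpolation=cv2.INTER_CUBIC))
E
```

```text
0.0 [ 0.20468518 -0.58982607  0.24658693] [[ 9.44802971e-01  3.27638873e-01 -3.38964724e-04]
 [ 3.27638840e-01 -9.44800697e-01  2.10560828e-03]
 [ 3.69625018e-04 -2.10044297e-03 -9.99997726e-01]] 1.001012152958287
top 44.77665009457465 261.789323058628 186.3240021667031 [[-0.0724, -0.9762, 0.2045, 0.2788], [-0.9974, 0.0718, -0.0102, 0.0069], [-0.0047, -0.2047, -0.9788, 1.4592], [0.0, 0.0, 0.0, 1.0]]
scene 48.285575066280146 256.02542297129537 189.7188866974173 [[-0.2717, 0.849, -0.4532, 1.1966], [0.9624, 0.2409, -0.1256, 0.1669], [0.0025, -0.4703, -0.8825, 1.2508], [0.0, 0.0, 0.0, 1.0]]
```

View pics/top0.png

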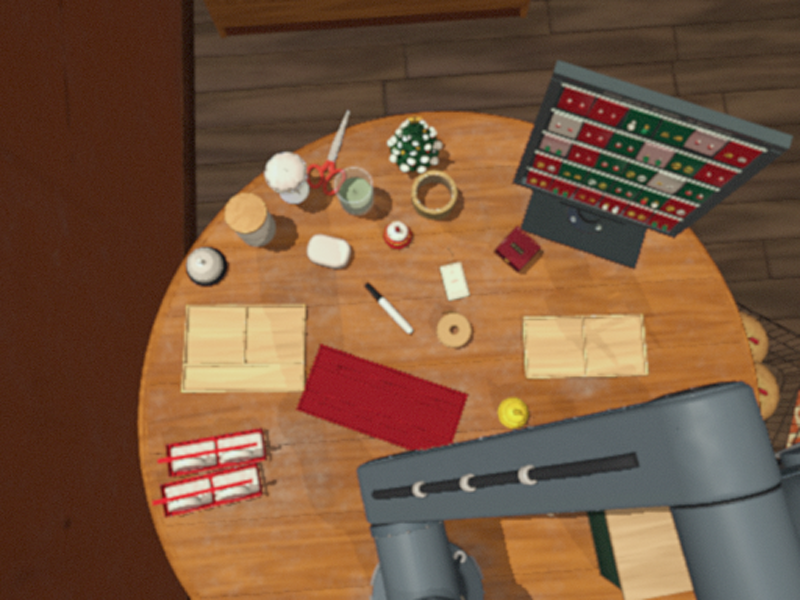

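View pics/scene0.png

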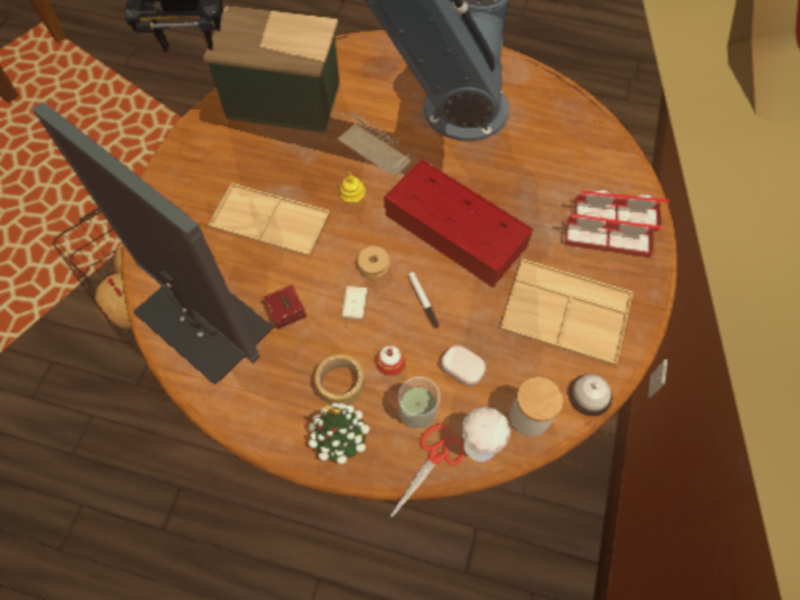

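The top view (+x up, +y left) shows these pixels:
- Three-bay tray: corners about (186,305), (306,305), (304,391), (181,391), with the narrow bay toward the robot.
- Two-bay tray: corners about (522,317), (643,313), (648,376), (526,379).
- Objects: soap (329,251), red globe (397,236), tags (455,281), spool (454,330), pen (368,285)–(411,332).

The scene view agrees. The tall screen stands beside the jewel box, and a red box lies near the robot.

```bash
cat > h.py <<'E'
from rig import *
import cv2, numpy as np
CAL={'top':(44.77665,261.789,186.324,[[-0.0724,-0.9762,0.2045,0.2788],[-0.9974,0.0718,-0.0102,0.0069],[-0.0047,-0.2047,-0.9788,1.4592]]),
'scene':(48.285575,256.025,189.719,[[-0.2717,0.849,-0.4532,1.1966],[0.9624,0.2409,-0.1256,0.1669],[0.0025,-0.4703,-0.8825,1.2508]])}
def ray(u,v,fov,cx,cy,T,z):
    T=np.array(T); f=192/np.tan(np.radians(fov/2))
    d=T[:3,:3]@np.array([(u-cx)/f,(v-cy)/f,1]); o=T[:3,3]
    return o+d*(z-o[2])/d[2]
def pt(cam,U,V,z,s=1.5625):
    return ray((U+.5)/s-.5,(V+.5)/s-.5,*CAL[cam],z)
def wrist(name,s=800/512):
    st=read_state(); c=capture('wrist')
    T=np.eye(4);T[:3,:3]=st['tcp_rot'];T[:3,3]=st['position']
    T=T@np.array(c['T_tool_cam'])
    np.savez(f'pics/{name}.npz',fov=c['vertical_fov'],cx=c['cx'],cy=c['cy'],T=T)
    cv2.imwrite(f'pics/{name}.png',cv2.resize(c['image'][:,:,::-1],(800,600),interpolation=cv2.INTER_CUBIC))
    print(st['time_s'],np.round(st['position'],4),np.round(st['tcp_rot'],3).tolist())
def wpt(name,U,V,z,s=1.5625):
    d=np.load(f'pics/{name}.npz')
    return ray((U+.5)/s-.5,(V+.5)/s-.5,float(d['fov']),float(d['cx']),float(d['cy']),d['T'],z)
E
python3 - <<'E'
from h import *
T=dict(t3a=(186,305,.009),t3b=(306,305,.009),t3c=(304,391,.009),t3d=(181,391,.009),
t2a=(522,317,.009),t2b=(643,313,.009),t2c=(648,376,.009),t2d=(526,379,.009),
soap=(329,250,.028),globe_top=(397,230,.06),tag1=(441,264,.01),tag2=(461,262,.01),tag3=(468,297,.01),tag4=(449,300,.01),
spool=(454,330,.024),pencap=(368,285,.008),penend=(411,332,.008),jewel=(518,249,.036),tape=(434,194,.048),candle=(356,187,.09),yellow=(513,412,.04),box=(465,395,.08))
for k,v in T.items(): print(k,np.round(pt('top',*v)[:2],4))
S=dict(soap=(464,365,.028),globe_foot=(391,364,.02),tag=(355,302,.01),spool=(373,260,.024),pcap=(436,325,.008),pend=(411,274,.008),box1=(387,208,0.),box1t=(387,208,.07))
for k,v in S.items(): print('S',k,np.round(pt('scene',*v)[:2],4))
E
```

```text
t3a [0.587  0.4459]
t3b [0.5691 0.2028]
t3c [0.3962 0.2143]
t3d [0.414  0.4574]
t2a [ 0.5125 -0.2312]
t2b [ 0.5028 -0.4755]
t2c [ 0.3761 -0.4679]
t2d [ 0.3878 -0.2261]
soap [0.6756 0.1486]
globe_top [0.698  0.0078]
tag1 [ 0.634  -0.0771]
tag2 [ 0.6352 -0.1183]
tag3 [ 0.5613 -0.1261]
tag4 [ 0.5579 -0.0871]
spool [ 0.4939 -0.0911]
pencap [0.6015 0.0749]
penend [ 0.4985 -0.0055]
jewel [ 0.6473 -0.2332]
tape [ 0.7721 -0.0726]
candle [0.7834 0.0827]
yellow [ 0.3244 -0.1896]
box [ 0.361  -0.0974]
S soap [0.6807 0.1545]
S globe_foot [0.7147 0.015 ]
S tag [ 0.5973 -0.0975]
S spool [ 0.4969 -0.0881]
S pcap [0.6018 0.0786]
S pend [ 0.499  -0.0029]
S box1 [ 0.3421 -0.1025]
S box1t [ 0.3899 -0.0875]
```

Emit:
{"fn": "step_arm", "kwargs": {
  "steps": [
    [0.767, -0.228, -0.177, 0, 0, 0.425, -1],
    [0.767, -0.228, -0.177, 0, 0, 0.425, -1],
    [0.767, -0.228, -0.177, 0, 0, 0.425, -1],
    [0.767, -0.228, -0.177, 0, 0, 0.425, -1],
    [0.767, -0.228, -0.177, 0, 0, 0.425, -1],
    [0.767, -0.228, -0.177, 0, 0, 0.425, -1],
    [0.767, -0.228, -0.177, 0, 0, 0.425, -1],
    [0.767, -0.228, -0.177, 0, 0, 0.425, -1]
  ]
}}

```text
time_s: 0.77
position: [0.4014, -0.4489, 0.3009]
tcp_rot: [[1.0, 0.004, 0.0], [0.004, -1.0, -0.001], [0.0, 0.001, -1.0]]
force: [-0.2, 0.8, -0.4]
opening: 0.997
grasp_force: 0.0
```

Emit:
{"fn": "step_arm", "kwargs": {
  "steps": [
    [0.32, -1, 0, 0, 0, 0, -1],
    [0.32, -1, 0, 0, 0, 0, -1],
    [0.32, -1, 0, 0, 0, 0, -1],
    [0.32, -1, 0, 0, 0, 0, -1],
    [0.32, -1, 0, 0, 0, 0, -1],
    [0.32, -1, 0, 0, 0, 0, -1],
    [0.32, -1, 0, 0, 0, 0, -1],
    [0.32, -1, 0, 0, 0, 0, -1]
  ]
}}

```text
time_s: 1.43
position: [0.4951, -0.1479, 0.3]
tcp_rot: [[1.0, 0.0, -0.002], [0.0, -1.0, 0.002], [-0.002, -0.002, -1.0]]
force: [0.4, 0.5, -0.1]
opening: 1.002
grasp_force: 0.0
```

```bash
python3 - <<'E'
from h import *
wrist('w1')
E
```

```text
1.4333 [ 0.4951 -0.1479  0.3   ] [[1.0, 0.0, -0.002], [0.0, -1.0, 0.002], [-0.002, -0.002, -1.0]]
```

View pics/w1.png

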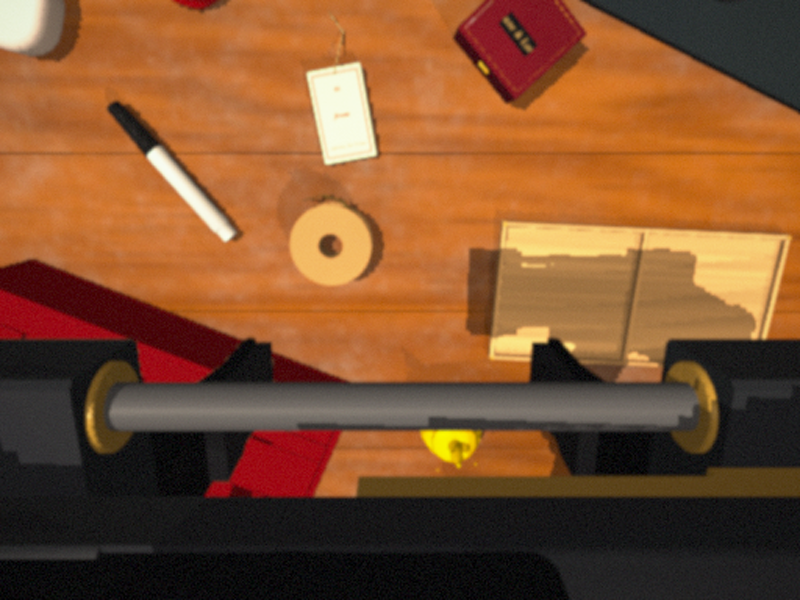

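The wrist view shows the pen at (112,105)–(236,238), the tag corners at (307,72), (360,62), (378,157), (325,164), and the spool centre at (331,243). The two-bay tray corners are (503,222), (790,236) and (490,358).

```bash
python3 - <<'E'
from h import *
for k,v in dict(pc=(112,105,.008),pe=(236,238,.008),pj=(152,150,.008),t1=(307,72,.01),t2=(360,62,.01),t3=(378,157,.01),t4=(325,164,.01),sp=(331,243,.024),ta=(503,222,.009),tb=(790,236,.009),td=(490,358,.009),div0=(643,232,.009),jl=(456,35,.036),jb=(512,104,.036)).items(): print(k,np.round(wpt('w1',*v)[:2],4))
E
```

```text
pc [0.6036 0.0806]
pe [ 0.4979 -0.0088]
pj [0.5693 0.0532]
t1 [ 0.6276 -0.075 ]
t2 [ 0.6348 -0.1161]
t3 [ 0.5641 -0.1293]
t4 [ 0.5586 -0.0864]
sp [ 0.4965 -0.091 ]
ta [ 0.5119 -0.2328]
tb [ 0.5005 -0.4739]
td [ 0.3905 -0.2275]
div0 [ 0.5037 -0.3504]
jl [ 0.6485 -0.1871]
jb [ 0.6021 -0.2297]
```

Emit:
{"fn": "step_arm", "kwargs": {
  "steps": [
    [0, -0.19, 0.5, 0, 0, 0, -1],
    [0, -0.19, 0.5, 0, 0, 0, -1],
    [0, -0.19, 0.5, 0, 0, 0, -1],
    [0, -0.19, 0.5, 0, 0, 0, -1],
    [0, -0.19, 0.7, 0, 0, 0, -1],
    [0, -0.19, 0.8, 0, 0, 0, -1],
    [0, -0.19, 0.887, 0, 0, 0, -1],
    [0, -0.19, 0.887, 0, 0, 0, -1]
  ]
}}

```text
time_s: 2.15
position: [0.4923, -0.0938, 0.0282]
tcp_rot: [[1.0, -0.002, -0.011], [-0.002, -1.0, 0.004], [-0.011, -0.004, -1.0]]
force: [1.0, 0.7, -0.7]
opening: 1.005
grasp_force: 0.0
```

Emit:
{"fn": "step_arm", "kwargs": {
  "steps": [
    [0, 0, 0, 0, 0, 0, 1],
    [0, 0, 0, 0, 0, 0, 1],
    [0, 0, 0, 0, 0, 0, 1],
    [0, 0, 0, 0, 0, 0, 1],
    [0, 0, 0, 0, 0, 0, 1],
    [0, 0, 0, 0, 0, 0, 1]
  ]
}}

```text
time_s: 2.65
position: [0.4969, -0.0942, 0.0369]
tcp_rot: [[1.0, 0.0, 0.004], [0.0, -1.0, -0.002], [0.004, 0.002, -1.0]]
force: [-1.4, -1.6, 8.7]
opening: 0.748
grasp_force: 30.0
```

Emit:
{"fn": "step_arm", "kwargs": {
  "steps": [
    [0, 0, -0.45, 0, 0, 0, 1],
    [0, 0, -0.45, 0, 0, 0, 1],
    [0, 0, -0.45, 0, 0, 0, 1],
    [0, -0.6, -0.45, 0, 0, 0, 1],
    [0, -0.6, -0.45, 0, 0, 0, 1],
    [0, -0.6, -0.45, 0, 0, 0, 1],
    [0, -0.6, -0.45, 0, 0, 0, 1],
    [0, -0.6, -0.45, 0, 0, 0, 1]
  ]
}}

```text
time_s: 3.32
position: [0.4948, 0.0911, 0.1712]
tcp_rot: [[1.0, 0.004, 0.002], [0.004, -1.0, 0.002], [0.002, -0.002, -1.0]]
force: [0.3, -1.3, -0.7]
opening: 0.745
grasp_force: 30.0
```

Emit:
{"fn": "step_arm", "kwargs": {
  "steps": [
    [0.06, -0.6, 0, 0, 0, 0, 1],
    [0.06, -0.6, 0, 0, 0, 0, 1],
    [0.06, -0.6, 0, 0, 0, 0, 1],
    [0.06, -0.6, 0, 0, 0, 0, 1],
    [0.06, -0.6, 0, 0, 0, 0, 1],
    [0.06, -0.6, 0, 0, 0, 0, 1],
    [0.06, -0.6, 0, 0, 0, 0, 1]
  ]
}}

```text
time_s: 3.9
position: [0.5131, 0.2668, 0.1701]
tcp_rot: [[1.0, 0.002, 0.0], [0.002, -1.0, -0.001], [0.0, 0.001, -1.0]]
force: [-0.7, 0.6, 0.2]
opening: 0.743
grasp_force: 30.0
```

```bash
python3 - <<'E'
from h import *
wrist('w2'); print(read_state()['opening'])
E
```

```text
3.9 [0.5131 0.2668 0.1701] [[1.0, 0.002, 0.0], [0.002, -1.0, -0.001], [0.0, 0.001, -1.0]]
0.7413602394033852
```

View pics/w2.png

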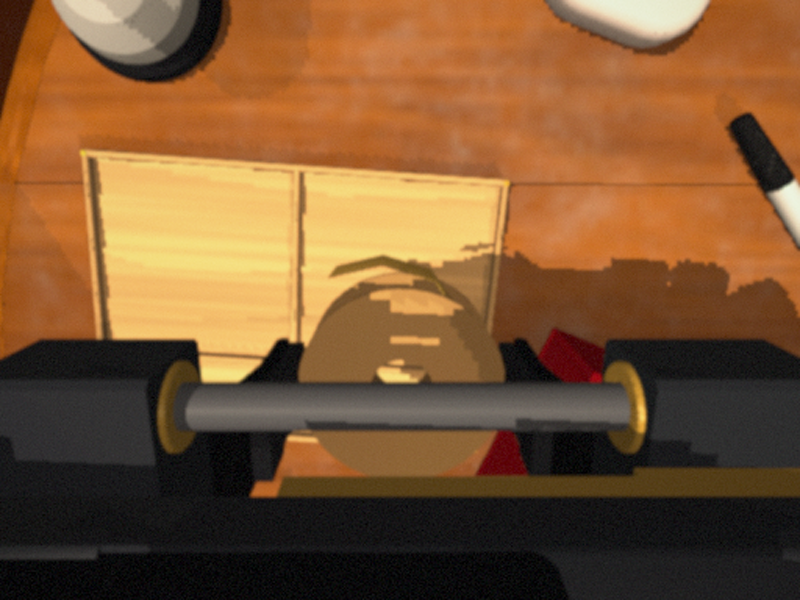

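The spool is held level above bay B. The tray's far edge runs from (84,151) to (508,182), the divider's top end is at (298,170), and the narrow-bay wall passes about (240,356).

```bash
python3 - <<'E'
from h import *
P={k:wpt('w2',*v,.009)[:2] for k,v in dict(a=(84,151),b=(508,182),d=(298,170),n=(240,356)).items()}
for k in P: print(k,np.round(P[k],4))
y=(P['a']-P['b']);print(np.linalg.norm(y)); y/=np.linalg.norm(y); x=np.array([y[1],-y[0]])
c=(P['a']+P['b'])/2-x*.0875
print('c',c,'yaw',np.degrees(np.arctan2(-y[0],y[1])),'n local',x@(P['n']-c))
print('A',c+x*.026+y*.0595,'B',c+x*.026-y*.0595,'N',c-x*.0595)
E
```

```text
a [0.5853 0.4443]
b [0.5691 0.2053]
d [0.5754 0.3247]
n [0.4626 0.3662]
0.23959661528522974
c [0.48992344 0.33071747] yaw -3.8726004281037794 n local -0.029699998528865117
A [0.51988259 0.38832562] B [0.51184555 0.26959734] N [0.43055929 0.33473599]
```

Emit:
{"fn": "step_arm", "kwargs": {
  "steps": [
    [0, -0.01, 0.25, 0, 0, 0, 1],
    [0, -0.01, 0.3, 0, 0, 0, 1],
    [0, -0.01, 0.38, 0, 0, 0, 1],
    [0, -0.01, 0.42, 0, 0, 0, 1],
    [0, -0.01, 0.44, 0, 0, 0, 1],
    [0, -0.01, 0.44, 0, 0, 0, 1],
    [0, -0.01, 0.44, 0, 0, 0, 1]
  ]
}}

```text
time_s: 4.53
position: [0.5145, 0.2681, 0.0388]
tcp_rot: [[1.0, -0.002, 0.001], [-0.002, -1.0, 0.0], [0.001, -0.0, -1.0]]
force: [-0.4, -0.2, -0.8]
opening: 0.742
grasp_force: 30.0
```

Emit:
{"fn": "step_arm", "kwargs": {
  "steps": [
    [0, 0, 0, 0, 0, 0, -0.85],
    [0, 0, 0, 0, 0, 0, -0.85],
    [0, 0, 0, 0, 0, 0, -0.85],
    [0, 0, 0, 0, 0, 0, -0.85],
    [0, 0, -0.2, 0, 0, 0, -0.85],
    [0, 0, -0.35, 0, 0, 0, -1],
    [0, 0, -0.5, 0, 0, 0, -1],
    [0, 0, -0.6, 0, 0, 0, -1]
  ]
}}

```text
time_s: 5.2
position: [0.5132, 0.2694, 0.2055]
tcp_rot: [[1.0, 0.0, -0.002], [0.0, -1.0, -0.0], [-0.002, 0.0, -1.0]]
force: [1.3, 0.5, 0.3]
opening: 0.99
grasp_force: 0.0
```

Emit:
{"fn": "step_arm", "kwargs": {
  "steps": [
    [0.128, 0.78, 0, 0, 0, -0.885, -1],
    [0.128, 0.78, 0, 0, 0, -0.885, -1],
    [0.128, 0.78, 0, 0, 0, -0.885, -1],
    [0.128, 0.78, 0, 0, 0, -0.885, -1],
    [0.128, 0.78, 0, 0, 0, -0.885, -1],
    [0.128, 0.78, 0, 0, 0, -0.885, -1],
    [0.128, 0.78, 0, 0, 0, -0.885, -1],
    [0.128, 0.78, 0, 0, 0, -0.885, 0]
  ]
}}

```text
time_s: 5.87
position: [0.5528, 0.0328, 0.2043]
tcp_rot: [[0.771, 0.636, 0.001], [0.636, -0.771, -0.0], [0.0, 0.001, -1.0]]
force: [0.3, 1.2, 0.8]
opening: 0.976
grasp_force: 0.0
```

Emit:
{"fn": "step_arm", "kwargs": {
  "steps": [
    [0, 0, 0.14, 0, 0, 0, 0],
    [0, 0, 0.28, 0, 0, 0, 0],
    [0, 0, 0.4, 0, 0, 0, 0],
    [0, 0, 0.5, 0, 0, 0, 0],
    [0, 0, 0.56, 0, 0, 0, 0],
    [0, 0, 0.58, 0, 0, 0, 0],
    [0, 0, 0.58, 0, 0, 0, 0]
  ]
}}

```text
time_s: 6.45
position: [0.5507, 0.0371, 0.0287]
tcp_rot: [[0.768, 0.641, -0.004], [0.641, -0.768, 0.001], [-0.003, -0.003, -1.0]]
force: [-0.3, -0.0, 0.3]
opening: 0.525
grasp_force: 0.0
```

Emit:
{"fn": "step_arm", "kwargs": {
  "steps": [
    [0, 0, 0, 0, 0, 0, 1],
    [0, 0, 0, 0, 0, 0, 1],
    [0, 0, 0, 0, 0, 0, 1],
    [0, 0, 0, 0, 0, 0, 1],
    [0, 0, 0, 0, 0, 0, 1],
    [0, 0, 0, 0, 0, 0, 1]
  ]
}}

```text
time_s: 6.95
position: [0.5527, 0.0355, 0.0312]
tcp_rot: [[0.768, 0.64, 0.002], [0.64, -0.768, 0.0], [0.001, 0.001, -1.0]]
force: [-1.1, 0.4, 4.4]
opening: 0.164
grasp_force: 30.0
```

Emit:
{"fn": "step_arm", "kwargs": {
  "steps": [
    [0, 0, -0.5, 0, 0, 0, 1],
    [0, 0, -0.5, 0, 0, 0, 1],
    [0, 0, -0.5, 0, 0, 0, 1],
    [0.166, -0.509, -0.5, 0, 0, 0, 1],
    [0.166, -0.509, -0.5, 0, 0, 0, 1],
    [0.166, -0.509, -0.5, 0, 0, 0, 1],
    [0.166, -0.509, -0.5, 0, 0, 0, 1],
    [0.166, -0.509, -0.5, 0, 0, 0, 1]
  ]
}}

```text
time_s: 7.62
position: [0.4893, 0.1898, 0.1815]
tcp_rot: [[0.764, 0.645, -0.001], [0.645, -0.764, 0.002], [0.001, -0.002, -1.0]]
force: [-0.3, -1.0, -1.3]
opening: 0.164
grasp_force: 30.0
```

Emit:
{"fn": "step_arm", "kwargs": {
  "steps": [
    [0.166, -0.509, 0, 0, 0, -1, 1],
    [0.166, -0.509, 0, 0, 0, -1, 1],
    [0.166, -0.509, 0, 0, 0, -1, 1],
    [0.166, -0.509, 0, 0, 0, -1, 1],
    [0.166, -0.509, 0, 0, 0, -1, 1],
    [0.166, -0.509, 0, 0, 0, -1, 1],
    [0.166, -0.509, 0, 0, 0, -1, 1],
    [0.166, -0.509, 0, 0, 0, -1, 1]
  ]
}}

```text
time_s: 8.28
position: [0.4329, 0.3338, 0.1802]
tcp_rot: [[0.089, 0.996, -0.0], [0.996, -0.089, -0.0], [-0.0, -0.0, -1.0]]
force: [0.6, 0.4, -0.4]
opening: 0.166
grasp_force: 30.0
```

```bash
python3 - <<'E'
from h import *
wrist('w3'); print(read_state()['opening'])
E
```

```text
8.2833 [0.4329 0.3338 0.1802] [[0.089, 0.996, -0.0], [0.996, -0.089, -0.0], [-0.0, -0.0, -1.0]]
0.1655654184212609
```

View pics/w3.png

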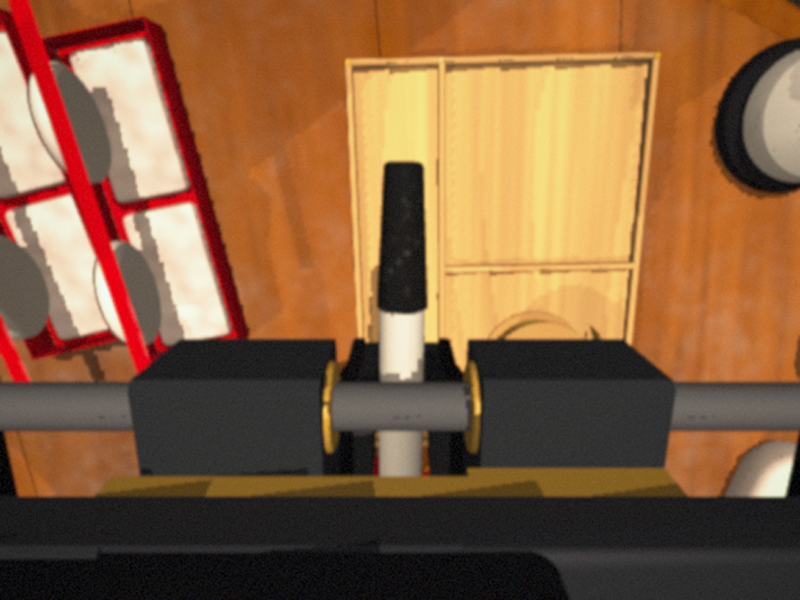

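The pen hangs level along the narrow bay, cap tip at (404,163). At row 300 the bay's walls are at about (358,300) and (438,300), and at row 62 they are at (351,62) and (440,62).

```bash
python3 - <<'E'
from h import *
for v in [(351,62),(440,62),(358,300),(438,300),(347,60),(658,56)]: print(v,np.round(wpt('w3',*v,.009)[:2],4))
for z in (.15,.16): print(wpt('w3',404,163,z), wpt('w3',404,300,z))
E
```

```text
(351, 62) [0.4157 0.4558]
(440, 62) [0.4651 0.4515]
(358, 300) [0.4045 0.3187]
(438, 300) [0.4543 0.3143]
(347, 60) [0.4136 0.457 ]
(658, 56) [0.5858 0.4439]
[0.43992689 0.40034875 0.15      ] [0.43601348 0.3553251  0.15      ]
[0.43989529 0.40045172 0.16      ] [0.43621415 0.35810033 0.16      ]
```

Emit:
{"fn": "step_arm", "kwargs": {
  "steps": [
    [0, -0.007, 0.12, 0, 0, 0, 1],
    [0, -0.007, 0.24, 0, 0, 0, 1],
    [0, -0.007, 0.34, 0, 0, 0, 1],
    [0, -0.007, 0.41, 0, 0, 0, 1],
    [0, -0.007, 0.45, 0, 0, 0, 1],
    [0, -0.007, 0.475, 0, 0, 0, 1],
    [0, -0.007, 0.483, 0, 0, 0, 1],
    [0, -0.007, 0.483, 0, 0, 0, 1]
  ]
}}

```text
time_s: 9.0
position: [0.4315, 0.3341, 0.0355]
tcp_rot: [[0.091, 0.996, 0.001], [0.996, -0.091, 0.0], [0.0, 0.001, -1.0]]
force: [1.4, -0.8, 0.1]
opening: 0.162
grasp_force: 30.0
```

Emit:
{"fn": "step_arm", "kwargs": {
  "steps": [
    [0, 0, 0, 0, 0, 0, 1],
    [0, 0, 0, 0, 0, 0, 1],
    [0, 0, 0, 0, 0, 0, 0.4],
    [0, 0, 0, 0, 0, 0, 0.4],
    [0, 0, 0, 0, 0, 0, 0.4],
    [0, 0, 0, 0, 0, 0, 0.4],
    [0, 0, -0.1, 0, 0, 0, 0.3],
    [0, 0, -0.25, 0, 0, 0, 0.3]
  ]
}}

```text
time_s: 9.67
position: [0.4285, 0.3327, 0.1045]
tcp_rot: [[0.09, 0.996, -0.008], [0.996, -0.09, -0.004], [-0.005, -0.008, -1.0]]
force: [1.4, 1.1, -0.7]
opening: 0.337
grasp_force: 0.0
```

Emit:
{"fn": "step_arm", "kwargs": {
  "steps": [
    [0, 0, -0.2, 0, 0, 0.8, -1],
    [0, 0, -0.4, 0, 0, 0.8, -1],
    [0, 0, -0.4, 0, 0, 0.8, -1],
    [0, 0, -0.4, 0, 0, 0.8, -1],
    [0, 0, -0.4, 0, 0, 0.8, -1],
    [0, 0, -0.4, 0, 0, 0.8, -1]
  ]
}}

```text
time_s: 10.17
position: [0.4311, 0.3342, 0.2282]
tcp_rot: [[0.66, 0.751, 0.002], [0.751, -0.66, 0.001], [0.002, 0.001, -1.0]]
force: [-0.7, 0.3, -0.8]
opening: 0.718
grasp_force: 0.0
```

Emit:
{"fn": "step_arm", "kwargs": {
  "steps": [
    [-0.363, 0.686, 0, 0, 0, 0, -0.5],
    [-0.363, 0.686, 0, 0, 0, 0, -0.5],
    [-0.363, 0.686, 0, 0, 0, 0, -0.5],
    [-0.363, 0.686, 0, 0, 0, 0, -0.5],
    [-0.363, 0.686, 0, 0, 0, 0, -0.5],
    [-0.363, 0.686, 0, 0, 0, 0, -0.5],
    [-0.363, 0.686, 0, 0, 0, 0, -0.5]
  ]
}}

```text
time_s: 10.75
position: [0.5164, 0.1121, 0.2265]
tcp_rot: [[0.66, 0.751, 0.001], [0.751, -0.66, -0.002], [-0.001, 0.002, -1.0]]
force: [0.3, 0.0, 0.7]
opening: 0.748
grasp_force: 0.0
```

Emit:
{"fn": "step_arm", "kwargs": {
  "steps": [
    [-0.363, 0.686, 0, 0, 0, 0.882, -0.5],
    [-0.363, 0.686, 0, 0, 0, 0.882, -0.5],
    [-0.363, 0.686, 0, 0, 0, 0.882, -0.5],
    [-0.363, 0.686, 0, 0, 0, 0.882, -0.5],
    [-0.363, 0.686, 0, 0, 0, 0.882, -0.5],
    [-0.363, 0.686, 0, 0, 0, 0.882, -0.5],
    [-0.363, 0.686, 0, 0, 0, 0.882, -0.5],
    [-0.363, 0.686, 0, 0, 0, 0.882, -0.5]
  ]
}}

```text
time_s: 11.42
position: [0.5971, -0.1014, 0.2259]
tcp_rot: [[0.987, 0.159, -0.002], [0.159, -0.987, 0.001], [-0.002, -0.002, -1.0]]
force: [0.1, 0.9, -0.3]
opening: 0.752
grasp_force: 0.0
```

Emit:
{"fn": "step_arm", "kwargs": {
  "steps": [
    [0, 0, 0.14, 0, 0, 0, -0.5],
    [0, 0, 0.28, 0, 0, 0, -0.5],
    [0, 0, 0.4, 0, 0, 0, -0.5],
    [0, 0, 0.5, 0, 0, 0, -0.5],
    [0, 0, 0.58, 0, 0, 0, -0.5],
    [0, 0, 0.63, 0, 0, 0, -0.5],
    [0, 0, 0.65, 0, 0, 0, -0.5],
    [0, 0, 0.66, 0, 0, 0, -0.5]
  ]
}}

```text
time_s: 12.08
position: [0.596, -0.0986, 0.0277]
tcp_rot: [[0.987, 0.162, -0.004], [0.162, -0.987, 0.002], [-0.003, -0.002, -1.0]]
force: [0.2, 0.3, 0.2]
opening: 0.755
grasp_force: 0.0
```

Emit:
{"fn": "step_arm", "kwargs": {
  "steps": [
    [0, 0, 0, 0, 0, 0, 1],
    [0, 0, 0, 0, 0, 0, 1],
    [0, 0, 0, 0, 0, 0, 1],
    [0, 0, 0, 0, 0, 0, 1],
    [0, 0, 0, 0, 0, 0, 1],
    [0, 0, 0, 0, 0, 0, 1]
  ]
}}

```text
time_s: 12.58
position: [0.598, -0.1011, 0.0301]
tcp_rot: [[0.987, 0.159, 0.002], [0.159, -0.987, -0.0], [0.002, 0.001, -1.0]]
force: [0.0, -0.3, 5.6]
opening: 0.475
grasp_force: 30.0
```

Emit:
{"fn": "step_arm", "kwargs": {
  "steps": [
    [0, 0, -0.5, 0, 0, 0, 1],
    [0, 0, -0.5, 0, 0, 0, 1],
    [0, 0, -0.5, 0, 0, 0, 1],
    [0, -0.7, -0.5, 0, 0, 0, 1],
    [0, -0.7, -0.5, 0, 0, 0, 1],
    [0, -0.7, -0.5, 0, 0, 0, 1],
    [0, -0.7, -0.5, 0, 0, 0, 1],
    [0, -0.7, -0.5, 0, 0, 0, 1]
  ]
}}

```text
time_s: 13.25
position: [0.5638, 0.1049, 0.1792]
tcp_rot: [[0.987, 0.158, 0.0], [0.158, -0.987, 0.0], [0.0, -0.0, -1.0]]
force: [0.6, -0.5, -0.8]
opening: 0.473
grasp_force: 30.0
```

Emit:
{"fn": "step_arm", "kwargs": {
  "steps": [
    [0.007, -0.95, 0, 0, 0, 0.29, 1],
    [0.007, -0.95, 0, 0, 0, 0.29, 1],
    [0.007, -0.95, 0, 0, 0, 0.29, 1],
    [0.007, -0.95, 0, 0, 0, 0.29, 1],
    [0.007, -0.95, 0, 0, 0, 0.29, 1],
    [0.007, -0.95, 0, 0, 0, 0.29, 1],
    [0.007, -0.95, 0, 0, 0, 0.29, 1],
    [0.007, -0.95, 0, 0, 0, 0.29, 1]
  ]
}}

```text
time_s: 13.92
position: [0.5196, 0.3922, 0.1789]
tcp_rot: [[0.998, -0.062, 0.002], [-0.062, -0.998, 0.005], [0.001, -0.005, -1.0]]
force: [0.9, -1.2, -0.6]
opening: 0.475
grasp_force: 30.0
```

```bash
python3 - <<'E'
from h import *
wrist('w4'); print(read_state()['opening'])
E
```

```text
13.9167 [0.5196 0.3922 0.1789] [[0.998, -0.062, 0.002], [-0.062, -0.998, 0.005], [0.001, -0.005, -1.0]]
0.47503573465378757
```

View pics/w4.png

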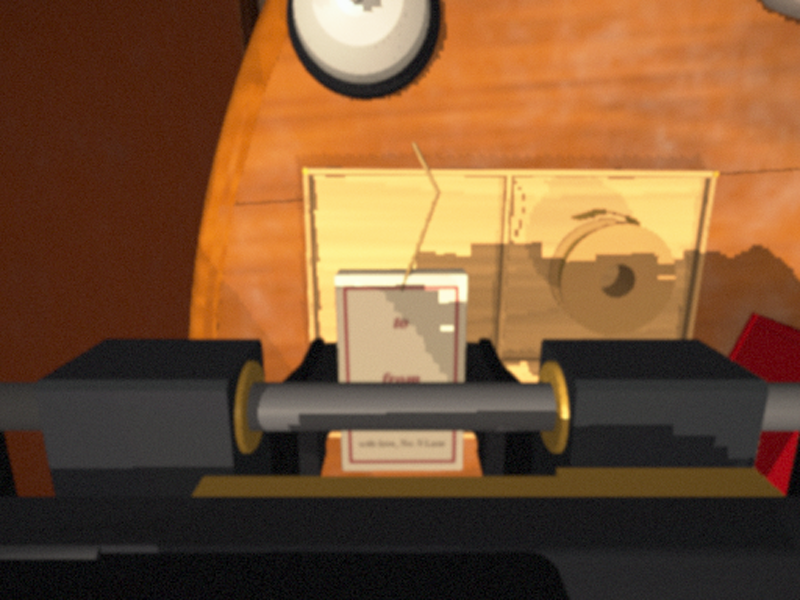

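The spool lies flat in bay B at about (617,275), and the tags hang level over bay A (block spans columns 338–465). I'm lowering them now.

Emit:
{"fn": "step_arm", "kwargs": {
  "steps": [
    [0, 0.01, 0.12, 0, 0, 0, 1],
    [0, 0.01, 0.24, 0, 0, 0, 1],
    [0, 0.01, 0.34, 0, 0, 0, 1],
    [0, 0.01, 0.41, 0, 0, 0, 1],
    [0, 0.01, 0.45, 0, 0, 0, 1],
    [0, 0.01, 0.475, 0, 0, 0, 1],
    [0, 0.01, 0.487, 0, 0, 0, 1],
    [0, 0.01, 0.487, 0, 0, 0, 1]
  ]
}}

```text
time_s: 14.63
position: [0.5218, 0.3815, 0.0337]
tcp_rot: [[0.998, -0.069, 0.001], [-0.069, -0.998, -0.0], [0.001, 0.0, -1.0]]
force: [0.5, -0.8, 0.2]
opening: 0.48
grasp_force: 30.0
```

Emit:
{"fn": "step_arm", "kwargs": {
  "steps": [
    [0, 0, 0, 0, 0, 0, 1],
    [0, 0, 0, 0, 0, 0, -0.3],
    [0, 0, 0, 0, 0, 0, -0.3],
    [0, 0, 0, 0, 0, 0, -0.3],
    [0, 0, 0, 0, 0, 0, -0.3],
    [0, 0, -0.1, 0, 0, 0, -0.3],
    [0, 0, -0.25, 0, 0, 0, -0.3],
    [0, 0, -0.4, 0, 0, 0, -0.3]
  ]
}}

```text
time_s: 15.3
position: [0.5201, 0.3816, 0.1455]
tcp_rot: [[0.998, -0.068, -0.004], [-0.068, -0.998, -0.002], [-0.004, 0.002, -1.0]]
force: [0.3, 1.4, 0.3]
opening: 0.645
grasp_force: 0.0
```

Emit:
{"fn": "step_arm", "kwargs": {
  "steps": [
    [0.197, 0.92, -0.49, 0, 0, 0, -1],
    [0.197, 0.92, -0.49, 0, 0, 0, -1],
    [0.197, 0.92, -0.49, 0, 0, 0, -1],
    [0.197, 0.92, -0.49, 0, 0, 0, -1],
    [0.197, 0.92, -0.49, 0, 0, 0, -1],
    [0.197, 0.92, -0.49, 0, 0, 0, -1],
    [0.197, 0.92, -0.49, 0, 0, 0, -1],
    [0.197, 0.92, -0.49, 0, 0, 0, -1]
  ]
}}

```text
time_s: 15.97
position: [0.5623, 0.0995, 0.2952]
tcp_rot: [[0.998, -0.07, 0.003], [-0.07, -0.998, -0.001], [0.004, 0.001, -1.0]]
force: [0.4, 0.4, -0.2]
opening: 0.993
grasp_force: 0.0
```

```bash
python3 - <<'E'
from h import *
wrist('w5')
E
```

```text
15.9667 [0.5623 0.0995 0.2952] [[0.998, -0.07, 0.003], [-0.07, -0.998, -0.001], [0.004, 0.001, -1.0]]
```

View pics/w5.png

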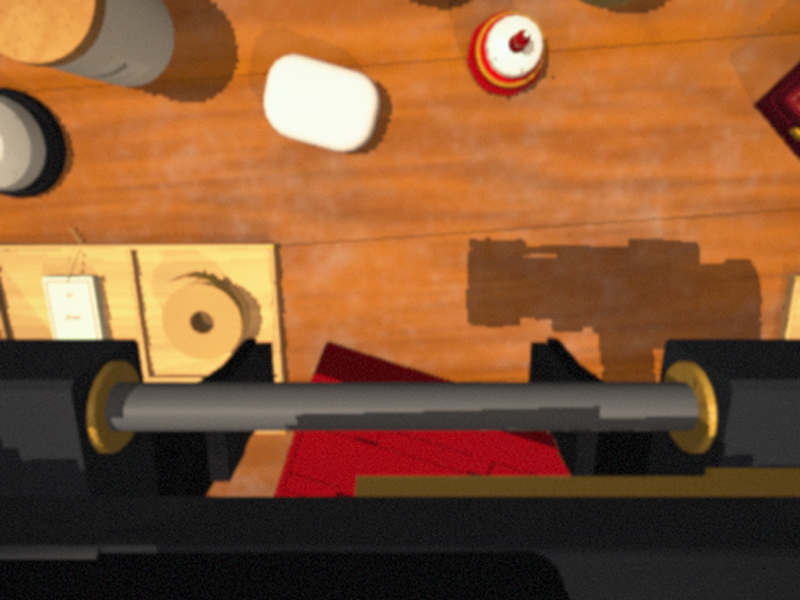

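The soap centre is at about (322,103), tilted roughly 20° down to the right (top edge (300,54)–(365,78)). The red globe's foot spans columns 470–546 with its bottom at (507,97). Tags and spool both lie in their bays.

```bash
python3 - <<'E'
from h import *
for k,v in dict(s=(322,103,.02),e1=(300,54,.02),e2=(365,78,.02),b1=(283,127,.02),b2=(340,151,.02),l=(264,100,.014),r=(379,105,.014),gl=(469,60,.015),gr=(546,62,.015),gb=(507,97,.003),gb2=(507,97,.02),tag=(72,308,.013),sp=(202,321,.027)).items(): print(k,np.round(wpt('w5',*v)[:2],4))
E
```

```text
s [0.6763 0.1508]
e1 [0.7115 0.1634]
e2 [0.6916 0.1167]
b1 [0.661  0.1825]
b2 [0.6404 0.1407]
l [0.6821 0.1959]
r [0.6724 0.108 ]
gl [0.6996 0.0378]
gr [ 0.6942 -0.0201]
gb [0.6725 0.0073]
gb2 [0.6709 0.0107]
tag [0.5279 0.3819]
sp [0.5128 0.2675]
```

```bash
python3 - <<'E'
from h import *
for v in [(174,45,.03),(172,60,.0),(130,87,.0)]: print(np.round(wpt('w5',*v)[:2],4))
print(pt('top',250,213,.1),pt('top',250,213,.08),pt('top',276,235,.0),'candle',pt('top',337,187,.09),pt('top',374,187,.09), pt('scene',419,390,.09))
E
```

```text
[0.7217 0.2516]
[0.7179 0.2668]
[0.7007 0.3035]
[0.74163399 0.29171929 0.1       ] [0.74844438 0.29591028 0.08      ] [0.72375853 0.25993838 0.        ] candle [0.78615834 0.12024656 0.09      ] [0.78072501 0.04712547 0.09      ] [0.77725958 0.08710338 0.09      ]
```

Emit:
{"fn": "step_arm", "kwargs": {
  "steps": [
    [0.27, 0.085, 0.3, 0, 0, 0, 1],
    [0.27, 0.085, 0.45, 0, 0, 0, 1],
    [0.27, 0.085, 0.45, 0, 0, 0, 1],
    [0.27, 0.085, 0.45, 0, 0, 0, 1],
    [0.27, 0.085, 0.45, 0, 0, 0, 1],
    [0.27, 0.085, 0.45, 0, 0, 0, 1]
  ]
}}

```text
time_s: 16.52
position: [0.6389, 0.0718, 0.1551]
tcp_rot: [[0.998, -0.069, -0.006], [-0.069, -0.998, 0.001], [-0.006, -0.0, -1.0]]
force: [-0.2, 0.5, 1.3]
opening: 0.629
grasp_force: 0.0
```

Emit:
{"fn": "step_arm", "kwargs": {
  "steps": [
    [0, 0, 0.13, 0, 0, 0, 1],
    [0, 0, 0.24, 0, 0, 0, 1],
    [0, 0, 0.32, 0, 0, 0, 1],
    [0, 0, 0.38, 0, 0, 0, 1],
    [0, 0, 0.41, 0, 0, 0, 1],
    [0, 0, 0.41, 0, 0, 0, 1]
  ]
}}

```text
time_s: 17.02
position: [0.6398, 0.0725, 0.0354]
tcp_rot: [[0.998, -0.067, -0.001], [-0.067, -0.998, 0.0], [-0.001, -0.0, -1.0]]
force: [-0.2, 0.9, 0.4]
opening: 0.173
grasp_force: 0.0
```

Emit:
{"fn": "step_arm", "kwargs": {
  "steps": [
    [0, 0, 0, 0, 0, 0, 1],
    [0.016, -0.04, 0, 0, 0, 0, 1],
    [0.032, -0.08, 0, 0, 0, 0, 1],
    [0.05, -0.12, 0, 0, 0, 0, 1],
    [0.065, -0.16, 0, 0, 0, 0, 1],
    [0.08, -0.2, 0, 0, 0, 0, 1],
    [0.095, -0.24, 0, 0, 0, 0, 1],
    [0.095, -0.24, 0, 0, 0, 0, 1]
  ]
}}

```text
time_s: 17.68
position: [0.6751, 0.1451, 0.035]
tcp_rot: [[0.998, -0.066, 0.002], [-0.066, -0.998, 0.002], [0.002, -0.002, -1.0]]
force: [0.3, -0.2, -0.2]
opening: 0.005
grasp_force: 0.0
```

Emit:
{"fn": "step_arm", "kwargs": {
  "steps": [
    [-0.07, 0.1, 0, 0, 0, 0, 1],
    [-0.15, 0.1, -0.13, 0, 0, 0, 1],
    [-0.25, 0.1, -0.26, 0, 0, 0, 1],
    [-0.36, 0.1, -0.39, 0, 0, 0, 0],
    [-0.36, 0.1, -0.5, 0, 0, 0, -1],
    [-0.36, 0.1, -0.6, 0, 0, 0, -1],
    [-0.36, 0.1, -0.7, 0, 0, 0, -1],
    [-0.36, 0.1, -0.7, 0, 0, 0, -1]
  ]
}}

```text
time_s: 18.35
position: [0.5673, 0.1199, 0.2516]
tcp_rot: [[0.998, -0.068, 0.013], [-0.068, -0.998, 0.001], [0.013, -0.002, -1.0]]
force: [1.0, -0.4, 0.8]
opening: 0.297
grasp_force: 0.0
```

```bash
python3 - <<'E'
from h import *
wrist('w6')
E
```

```text
18.35 [0.5673 0.1199 0.2516] [[0.998, -0.068, 0.013], [-0.068, -0.998, 0.001], [0.013, -0.002, -1.0]]
```

View pics/w6.png

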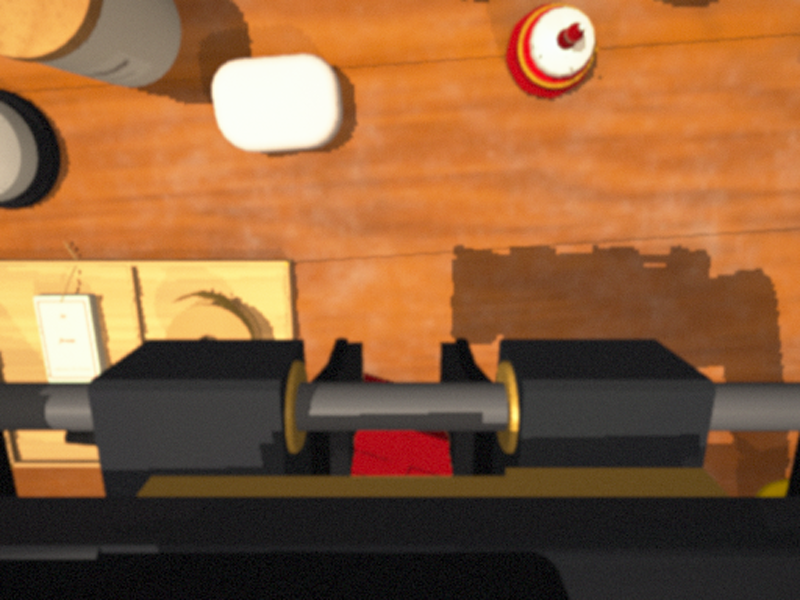

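The soap is now at about (278,103), nearly square to the camera and well clear of the candle. The arm was still settling in that picture, so I'll measure again from a settled frame.

```bash
python3 - <<'E'
from h import *
wrist('w7'); wrist('w8')
im=cv2.imread('pics/w8.png'); m=((im.min(2)>150)).astype(np.uint8); m[:,:190]=0; m[200:]=0; m[:,420:]=0
n,l,s,c=cv2.connectedComponentsWithStats(m); i=1+np.argmax(s[1:,4]); print(s[i],c[i])
P=np.array([wpt('w8',u,v,.02)[:2] for v,u in np.argwhere(l==i)],np.float32)
print(cv2.minAreaRect(P),P.mean(0))
E
```

```text
18.4 [0.5659 0.1197 0.2486] [[0.998, -0.068, 0.008], [-0.068, -0.998, 0.001], [0.008, -0.001, -1.0]]
18.45 [0.5643 0.1196 0.2461] [[0.998, -0.068, 0.003], [-0.068, -0.998, 0.001], [0.003, -0.001, -1.0]]
[  206    43   129   100 10936] [270.93242502  92.12902341]
((0.6806301474571228, 0.1980707049369812), (0.05957323685288429, 0.08453335613012314), 0.4714145362377167) [0.68155986 0.19805394]
```

Emit:
{"fn": "step_arm", "kwargs": {
  "steps": [
    [0.372, -0.28, 0, 0, 0, -1, -1],
    [0.372, -0.28, 0, 0, 0, -1, -1],
    [0.372, -0.28, 0, 0, 0, -1, -1],
    [0.372, -0.28, 0, 0, 0, -1, -1],
    [0.372, -0.28, 0, 0, 0, -1, -1],
    [0.372, -0.28, 0, 0, 0, -1, -1],
    [0.372, -0.28, 0, 0, 0, -1, -1],
    [0.372, -0.28, 0, 0, 0, -1, -1]
  ]
}}

```text
time_s: 19.17
position: [0.6797, 0.1954, 0.2411]
tcp_rot: [[0.753, 0.658, -0.006], [0.658, -0.753, -0.0], [-0.005, -0.004, -1.0]]
force: [0.2, 0.4, 0.2]
opening: 0.98
grasp_force: 0.0
```

Emit:
{"fn": "step_arm", "kwargs": {
  "steps": [
    [0, 0, 0, 0, 0, -1, -1],
    [0, 0, 0, 0, 0, -1, -1],
    [0, 0, 0, 0, 0, -1, -1],
    [0, 0, 0, 0, 0, -1, -1],
    [0, 0, 0, 0, 0, -1, -1],
    [0, 0, 0, 0, 0, -1, -1],
    [0, 0, 0, 0, 0, -1, -1],
    [0, 0, 0, 0, 0, -1, -1]
  ]
}}

```text
time_s: 19.83
position: [0.6801, 0.1951, 0.2426]
tcp_rot: [[0.069, 0.998, -0.004], [0.998, -0.069, -0.0], [-0.001, -0.004, -1.0]]
force: [0.4, 0.5, -0.3]
opening: 0.999
grasp_force: 0.0
```

Emit:
{"fn": "step_arm", "kwargs": {
  "steps": [
    [0, 0, 0.14, 0, 0, -0.09, -1],
    [0, 0, 0.28, 0, 0, -0.09, -1],
    [0, 0, 0.4, 0, 0, -0.09, -1],
    [0, 0, 0.51, 0, 0, -0.09, -1],
    [0, 0, 0.6, 0, 0, -0.09, -1],
    [0, 0, 0.66, 0, 0, -0.09, -1],
    [0, 0, 0.69, 0, 0, -0.09, -1],
    [0, 0, 0.69, 0, 0, -0.09, -1]
  ]
}}

```text
time_s: 20.5
position: [0.6786, 0.1949, 0.034]
tcp_rot: [[-0.001, 1.0, -0.007], [1.0, 0.001, -0.001], [-0.001, -0.007, -1.0]]
force: [-0.7, 1.0, 0.5]
opening: 0.998
grasp_force: 0.0
```

Emit:
{"fn": "step_arm", "kwargs": {
  "steps": [
    [0, 0, 0, 0, 0, 0, 1],
    [0, 0, 0, 0, 0, 0, 1],
    [0, 0, 0, 0, 0, 0, 1],
    [0, 0, 0, 0, 0, 0, 1],
    [0, 0, 0, 0, 0, 0, 1],
    [0, 0, 0, 0, 0, 0, 1]
  ]
}}

```text
time_s: 21.0
position: [0.6812, 0.1954, 0.0391]
tcp_rot: [[-0.002, 1.0, 0.001], [1.0, 0.002, 0.0], [0.0, 0.001, -1.0]]
force: [-0.1, 0.2, 2.9]
opening: 0.668
grasp_force: 30.0
```

Emit:
{"fn": "step_arm", "kwargs": {
  "steps": [
    [0, 0, -0.5, 0, 0, 0, 1],
    [0, 0, -0.5, 0, 0, 0, 1],
    [0, 0, -0.5, 0, 0, 0, 1],
    [-0.5, -0.25, -0.5, 0, 0, 0, 1],
    [-0.5, -0.25, -0.5, 0, 0, 0, 1],
    [-0.5, -0.25, -0.5, 0, 0, 0, 1],
    [-0.5, -0.25, -0.5, 0, 0, 0, 1],
    [-0.5, -0.25, -0.5, 0, 0, 0, 1]
  ]
}}

```text
time_s: 21.67
position: [0.6032, 0.0396, 0.1889]
tcp_rot: [[0.002, 1.0, -0.003], [1.0, -0.002, -0.003], [-0.003, -0.003, -1.0]]
force: [-0.1, 0.6, -0.9]
opening: 0.669
grasp_force: 30.0
```

Emit:
{"fn": "step_arm", "kwargs": {
  "steps": [
    [-0.7, -0.33, 0, 0, 0, 0, 1],
    [-0.7, -0.33, 0, 0, 0, 0, 1],
    [-0.7, -0.33, 0, 0, 0, 0, 1],
    [-0.7, -0.33, 0, 0, 0, 0, 1],
    [-0.7, -0.33, 0, 0, 0, 0, 1],
    [-0.7, -0.33, 0, 0, 0, 0, 1],
    [-0.7, -0.33, 0, 0, 0, 0, 1],
    [-0.7, -0.33, 0, 0, 0, 0, 1]
  ]
}}

```text
time_s: 22.33
position: [0.5077, -0.1663, 0.188]
tcp_rot: [[0.001, 1.0, 0.001], [1.0, -0.001, 0.0], [0.0, 0.001, -1.0]]
force: [0.4, 0.3, -2.1]
opening: 0.671
grasp_force: 30.0
```

Emit:
{"fn": "step_arm", "kwargs": {
  "steps": [
    [-0.42, -0.195, 0, 0, 0, 0.06, 1],
    [-0.42, -0.195, 0, 0, 0, 0.06, 1],
    [-0.42, -0.195, 0, 0, 0, 0.06, 1],
    [-0.42, -0.195, 0, 0, 0, 0.06, 1],
    [-0.42, -0.195, 0, 0, 0, 0.06, 1],
    [-0.42, -0.195, 0, 0, 0, 0.06, 1],
    [-0.42, -0.195, 0, 0, 0, 0.06, 1]
  ]
}}

```text
time_s: 22.92
position: [0.4503, -0.2894, 0.1877]
tcp_rot: [[0.043, 0.999, -0.0], [0.999, -0.043, 0.001], [0.001, -0.0, -1.0]]
force: [0.6, 0.4, -1.4]
opening: 0.673
grasp_force: 30.0
```

```bash
python3 - <<'E'
from h import *
wrist('w9'); print(read_state()['opening'])
E
```

```text
22.9167 [ 0.4503 -0.2894  0.1877] [[0.043, 0.999, -0.0], [0.999, -0.043, 0.001], [0.001, -0.0, -1.0]]
0.6717910483321492
```

View pics/w9.png

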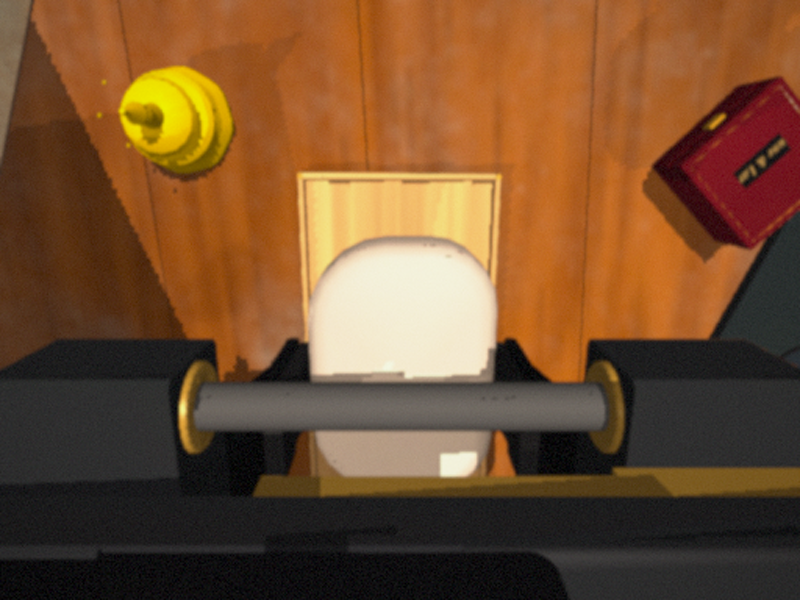

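The soap is held level over the +y bay. The tray corners are at (299,175) and (500,177).

```bash
python3 - <<'E'
from h import *
a=wpt('w9',299,175,.009)[:2];b=wpt('w9',500,177,.009)[:2];print(a,b,np.linalg.norm(a-b))
x=(b-a)/np.linalg.norm(b-a); y=np.array([-x[1],x[0]]); c=(a+b)/2-y*.121
print(c,np.degrees(np.arctan2(x[1],x[0])),'P',c+y*.0595,'M',c-y*.0595)
E
```

```text
[ 0.39125566 -0.22823916] [ 0.51208429 -0.23449608] 0.12099052685372369
[ 0.44541257 -0.35220571] -2.964322318325944 P [ 0.44848956 -0.29278533] M [ 0.44233558 -0.4116261 ]
```

Emit:
{"fn": "step_arm", "kwargs": {
  "steps": [
    [-0.018, -0.008, 0.12, 0, 0, 0, 1],
    [-0.018, -0.008, 0.24, 0, 0, 0, 1],
    [-0.018, -0.008, 0.34, 0, 0, 0, 1],
    [-0.018, -0.008, 0.41, 0, 0, 0, 1],
    [-0.018, -0.008, 0.45, 0, 0, 0, 1],
    [-0.018, -0.008, 0.475, 0, 0, 0, 1],
    [-0.018, -0.008, 0.488, 0, 0, 0, 1],
    [-0.018, -0.008, 0.488, 0, 0, 0, 1]
  ]
}}

```text
time_s: 23.63
position: [0.4477, -0.2952, 0.0422]
tcp_rot: [[0.043, 0.999, -0.0], [0.999, -0.043, 0.0], [0.0, -0.0, -1.0]]
force: [-0.2, 0.4, -0.5]
opening: 0.671
grasp_force: 30.0
```

Emit:
{"fn": "step_arm", "kwargs": {
  "steps": [
    [0, 0, 0.004, 0, 0, 0, 1],
    [0, 0, 0.004, 0, 0, 0, 1]
  ]
}}

```text
time_s: 23.8
position: [0.4479, -0.2956, 0.042]
tcp_rot: [[0.043, 0.999, 0.001], [0.999, -0.043, -0.0], [-0.0, 0.001, -1.0]]
force: [-0.4, 2.5, 8.5]
opening: 0.669
grasp_force: 30.0
```

Emit:
{"fn": "step_arm", "kwargs": {
  "steps": [
    [0, 0, 0, 0, 0, 0, -0.8],
    [0, 0, 0, 0, 0, 0, -0.8],
    [0, 0, 0, 0, 0, 0, -0.8],
    [0, 0, 0, 0, 0, 0, -0.8],
    [0, 0, -0.12, 0, 0, 0, -1],
    [0, 0, -0.25, 0, 0, 0, -1],
    [0, 0, -0.4, 0, 0, 0, -1],
    [0, 0, -0.5, 0, 0, 0, -1]
  ]
}}

```text
time_s: 24.47
position: [0.4473, -0.2968, 0.1924]
tcp_rot: [[0.045, 0.999, 0.001], [0.999, -0.045, -0.001], [-0.001, 0.001, -1.0]]
force: [0.9, -0.4, 0.4]
opening: 0.993
grasp_force: 0.0
```

Emit:
{"fn": "step_arm", "kwargs": {
  "steps": [
    [0.677, 0.6, -0.2, 0, 0, 0.61, -1],
    [0.677, 0.6, -0.2, 0, 0, 0.61, -1],
    [0.677, 0.6, -0.2, 0, 0, 0.61, -1],
    [0.677, 0.6, -0.2, 0, 0, 0.61, -1],
    [0.677, 0.6, -0.2, 0, 0, 0.61, -1],
    [0.677, 0.6, -0.2, 0, 0, 0.61, -1],
    [0.677, 0.6, -0.2, 0, 0, 0.61, -1],
    [0.677, 0.6, -0.2, 0, 0, 0.61, -1]
  ]
}}

```text
time_s: 25.13
position: [0.6416, -0.0963, 0.2524]
tcp_rot: [[0.495, 0.869, 0.009], [0.869, -0.495, 0.001], [0.005, 0.007, -1.0]]
force: [0.3, -1.5, 0.4]
opening: 1.002
grasp_force: 0.0
```

Emit:
{"fn": "step_arm", "kwargs": {
  "steps": [
    [0, 0, 0, 0, 0, 0, -0.8],
    [0, 0, 0, 0, 0, 0, -0.8]
  ]
}}

```text
time_s: 25.3
position: [0.6351, -0.1016, 0.2496]
tcp_rot: [[0.5, 0.866, -0.002], [0.866, -0.5, -0.0], [-0.001, -0.002, -1.0]]
force: [0.3, -0.1, 0.1]
opening: 0.933
grasp_force: 0.0
```

```bash
python3 - <<'E'
from h import *
wrist('w10'); print(read_state()['opening'])
E
```

```text
25.3 [ 0.6351 -0.1016  0.2496] [[0.5, 0.866, -0.002], [0.866, -0.5, -0.0], [-0.001, -0.002, -1.0]]
0.9185971242900879
```

View pics/w10.png

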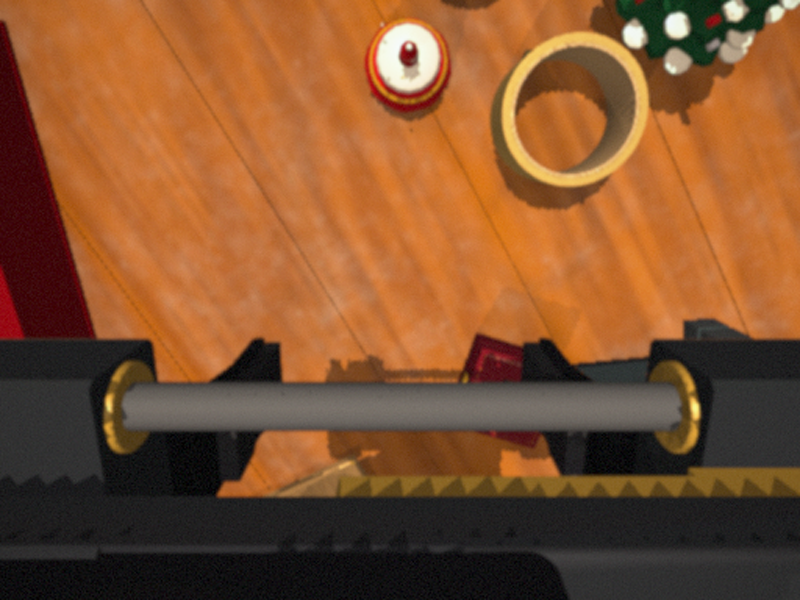

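The globe's foot spans columns 366–450 with its bottom at (408,115), and its red figure is at (408,54). The tape roll is clear to the right, with its left edge at (492,110).

```bash
python3 - <<'E'
from h import *
x=np.array([.5,.866])
b=wpt('w10',408,115,.002)[:2]; l=wpt('w10',366,75,.014)[:2]; r=wpt('w10',450,75,.014)[:2]
print(b,l,r,np.linalg.norm(l-r),'from b',b+x*.03,'mid',(l+r)/2,'apex',wpt('w10',408,54,.075)[:2])
print('tape',wpt('w10',492,110,.048)[:2],wpt('w10',570,188,.048)[:2],wpt('w10',650,100,.048)[:2],'c',wpt('w10',573,109,.048)[:2])
E
```

```text
[ 0.68783872 -0.01926875] [0.67537211 0.01646508] [ 0.72461931 -0.01188154] 0.05682267962768197 from b [0.70283872 0.00671125] mid [0.69999571 0.00229177] apex [0.70056857 0.00452322]
tape [ 0.73269564 -0.0456176 ] [ 0.7545403 -0.1133508] [ 0.82045804 -0.08933607] c [ 0.77677582 -0.0702997 ]
```

Emit:
{"fn": "step_arm", "kwargs": {
  "steps": [
    [0.42, 0.015, 0, 0, 0, 0, -0.8],
    [0.42, 0.015, 0, 0, 0, 0, -0.8],
    [0.42, 0.015, 0, 0, 0, 0, -0.8],
    [0.42, 0.015, 0, 0, 0, 0, -0.8],
    [0.42, 0.015, 0, 0, 0, 0, -0.8],
    [0.42, 0.015, 0.12, 0, 0, 0, -0.8],
    [0.42, 0.015, 0.24, 0, 0, 0, -0.8],
    [0.42, 0.015, 0.3, 0, 0, 0, -0.8]
  ]
}}

```text
time_s: 26.02
position: [0.6991, 0.0027, 0.1561]
tcp_rot: [[0.503, 0.864, -0.008], [0.864, -0.503, 0.0], [-0.004, -0.007, -1.0]]
force: [0.0, -0.0, -0.5]
opening: 0.901
grasp_force: 0.0
```

Emit:
{"fn": "step_arm", "kwargs": {
  "steps": [
    [0, 0, 0.07, 0, 0, 0, -0.8],
    [0, 0, 0.15, 0, 0, 0, -0.8],
    [0, 0, 0.22, 0, 0, 0, -0.8],
    [0, 0, 0.29, 0, 0, 0, -0.8],
    [0, 0, 0.34, 0, 0, 0, -0.8],
    [0, 0, 0.38, 0, 0, 0, -0.8],
    [0, 0, 0.4, 0, 0, 0, -0.8],
    [0, 0, 0.4, 0, 0, 0, -0.8]
  ]
}}

```text
time_s: 26.68
position: [0.7017, 0.0043, 0.0389]
tcp_rot: [[0.501, 0.865, -0.003], [0.865, -0.501, 0.0], [-0.001, -0.002, -1.0]]
force: [-0.5, -0.7, 0.1]
opening: 0.901
grasp_force: 0.0
```

Emit:
{"fn": "step_arm", "kwargs": {
  "steps": [
    [0, 0, 0, 0, 0, 0, 1],
    [0, 0, 0, 0, 0, 0, 1],
    [0, 0, 0, 0, 0, 0, 1],
    [0, 0, 0, 0, 0, 0, 1],
    [0, 0, 0, 0, 0, 0, 1],
    [0, 0, 0, 0, 0, 0, 1]
  ]
}}

```text
time_s: 27.18
position: [0.7024, 0.0056, 0.0412]
tcp_rot: [[0.5, 0.866, -0.001], [0.866, -0.5, 0.0], [-0.0, -0.001, -1.0]]
force: [-2.8, 0.4, 5.8]
opening: 0.603
grasp_force: 30.0
```

Emit:
{"fn": "step_arm", "kwargs": {
  "steps": [
    [0, 0, -0.06, 0, 0, 0, 1],
    [0, 0, -0.15, 0, 0, 0, 1],
    [0, 0, -0.25, 0, 0, 0, 1],
    [0, 0, -0.4, 0, 0, 0, 1],
    [0, 0, -0.5, 0, 0, 0, 1],
    [0, 0, -0.5, 0, 0, 0, 1]
  ]
}}

```text
time_s: 27.68
position: [0.7079, 0.0046, 0.1991]
tcp_rot: [[0.5, 0.866, 0.017], [0.866, -0.5, -0.003], [0.006, 0.016, -1.0]]
force: [0.8, -0.3, -0.7]
opening: 0.603
grasp_force: 29.6
```

```bash
python3 - <<'E'
from h import *
wrist('w11'); print(read_state()['opening'])
c=capture('scene'); s=c['image'][150:320,150:420,::-1]
w=cv2.imread('pics/w11.png')[200:500,200:600]
cv2.imwrite('pics/m11.png',np.hstack([w,cv2.resize(s,(400,252)) if 0 else cv2.copyMakeBorder(cv2.resize(s,(400,252)),0,48,0,0,cv2.BORDER_CONSTANT)]))
E
```

```text
27.6833 [0.7079 0.0046 0.1991] [[0.5, 0.866, 0.017], [0.866, -0.5, -0.003], [0.006, 0.016, -1.0]]
0.6031716919348136
```

View pics/m11.png

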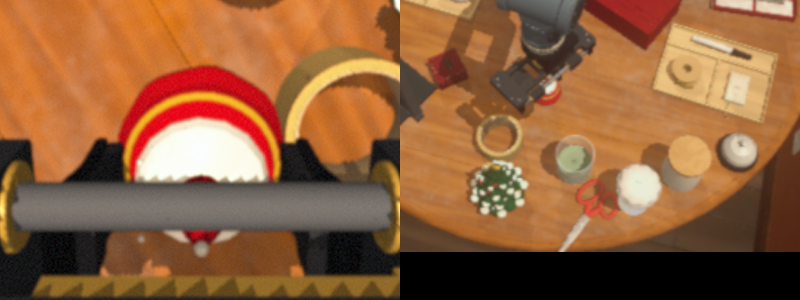

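Emit:
{"fn": "step_arm", "kwargs": {
  "steps": [
    [-0.13, 0, 0, 0, 0, 0, 1],
    [-0.26, 0, 0, 0, 0, 0, 1],
    [-0.39, 0, 0, 0, 0, 0, 1],
    [-0.52, 0, 0, 0, 0, 0, 1],
    [-0.65, 0, 0, 0, 0, 0, 1],
    [-0.77, 0, 0, 0, 0, 0, 1],
    [-0.86, 0, 0, 0, 0, 0, 1],
    [-0.9, 0, 0, 0, 0, 0, 1]
  ]
}}

```text
time_s: 28.45
position: [0.5645, -0.2313, 0.1877]
tcp_rot: [[0.503, 0.864, -0.005], [0.864, -0.503, 0.002], [-0.001, -0.005, -1.0]]
force: [0.5, 0.1, -2.1]
opening: 0.608
grasp_force: 29.6
```

Emit:
{"fn": "step_arm", "kwargs": {
  "steps": [
    [-0.13, -0.01, 0, 0, 0, 0, 1],
    [-0.26, -0.02, 0, 0, 0, 0, 1],
    [-0.38, -0.03, 0, 0, 0, 0, 1],
    [-0.5, -0.04, 0, 0, 0, 0, 1],
    [-0.6, -0.05, 0, 0, 0, 0, 1],
    [-0.68, -0.059, 0, 0, 0, 0, 1],
    [-0.735, -0.059, 0, 0, 0, 0, 1],
    [-0.735, -0.059, 0, 0, 0, 0, 1]
  ]
}}

```text
time_s: 29.12
position: [0.4402, -0.4131, 0.1884]
tcp_rot: [[0.503, 0.864, -0.002], [0.864, -0.503, 0.001], [-0.0, -0.002, -1.0]]
force: [0.8, 0.5, -2.0]
opening: 0.603
grasp_force: 29.6
```

Emit:
{"fn": "step_arm", "kwargs": {
  "steps": [
    [0, 0, 0, 0, 0, 0, 1],
    [0, 0, 0, 0, 0, 0, 1]
  ]
}}

```text
time_s: 29.28
position: [0.4422, -0.4091, 0.1889]
tcp_rot: [[0.5, 0.866, -0.001], [0.866, -0.5, 0.003], [0.002, -0.003, -1.0]]
force: [-0.1, 0.7, -1.9]
opening: 0.61
grasp_force: 29.6
```

Emit:
{"fn": "step_arm", "kwargs": {
  "steps": [
    [0, 0, 0.12, 0, 0, 0, 1],
    [0, 0, 0.24, 0, 0, 0, 1],
    [0, 0, 0.34, 0, 0, 0, 1],
    [0, 0, 0.41, 0, 0, 0, 1],
    [0, 0, 0.45, 0, 0, 0, 1],
    [0, 0, 0.473, 0, 0, 0, 1],
    [0, 0, 0.484, 0, 0, 0, 1],
    [0, 0, 0.488, 0, 0, 0, 1]
  ]
}}

```text
time_s: 29.95
position: [0.4429, -0.4106, 0.0443]
tcp_rot: [[0.499, 0.866, 0.001], [0.866, -0.499, -0.001], [-0.0, 0.001, -1.0]]
force: [0.3, -0.7, -1.6]
opening: 0.605
grasp_force: 29.6
```

Emit:
{"fn": "step_arm", "kwargs": {
  "steps": [
    [0, 0, 0.003, 0, 0, 0, 1],
    [0, 0, 0.003, 0, 0, 0, 1]
  ]
}}

```text
time_s: 30.12
position: [0.4428, -0.4112, 0.0443]
tcp_rot: [[0.5, 0.866, 0.002], [0.866, -0.5, -0.002], [-0.001, 0.002, -1.0]]
force: [0.9, 1.3, -1.1]
opening: 0.602
grasp_force: 29.7
```

Emit:
{"fn": "step_arm", "kwargs": {
  "steps": [
    [0, 0, 0.004, 0, 0, 0, 1],
    [0, 0, 0.007, 0, 0, 0, 1],
    [0, 0, 0.007, 0, 0, 0, 1]
  ]
}}

```text
time_s: 30.37
position: [0.443, -0.4112, 0.0441]
tcp_rot: [[0.5, 0.866, 0.002], [0.866, -0.5, -0.002], [-0.001, 0.003, -1.0]]
force: [-0.6, 2.9, 12.4]
opening: 0.604
grasp_force: 30.6
```

Contact with the floor is felt (12 N), so I'm releasing it and rising straight up.

Emit:
{"fn": "step_arm", "kwargs": {
  "steps": [
    [0, 0, 0, 0, 0, 0, -0.6],
    [0, 0, 0, 0, 0, 0, -0.8],
    [0, 0, 0, 0, 0, 0, -0.9],
    [0, 0, 0, 0, 0, 0, -0.9],
    [0, 0, 0, 0, 0, 0, -0.9],
    [0, 0, -0.1, 0, 0, 0, -0.9],
    [0, 0, -0.2, 0, 0, 0, -0.9],
    [0, 0, -0.3, 0, 0, 0, -0.9]
  ]
}}

```text
time_s: 31.03
position: [0.4417, -0.4103, 0.1308]
tcp_rot: [[0.5, 0.866, -0.002], [0.866, -0.5, 0.002], [0.001, -0.002, -1.0]]
force: [0.4, -1.5, 0.3]
opening: 0.946
grasp_force: 0.0
```

Emit:
{"fn": "step_arm", "kwargs": {
  "steps": [
    [-0.1, 0, -0.13, 0, 0, 0, -1],
    [-0.3, 0, -0.26, 0, 0, 0, -1],
    [-0.45, 0, -0.4, 0, 0, 0, -1],
    [-0.45, 0, -0.5, 0, 0, 0, -1],
    [-0.45, 0, -0.5, 0, 0, 0, -1],
    [-0.45, 0, -0.5, 0, 0, 0, -1],
    [-0.45, 0, -0.5, 0, 0, 0, -1],
    [-0.45, 0, -0.5, 0, 0, 0, -1]
  ]
}}

```text
time_s: 31.7
position: [0.3742, -0.5267, 0.2797]
tcp_rot: [[0.501, 0.866, -0.001], [0.866, -0.501, 0.002], [0.002, -0.002, -1.0]]
force: [-0.9, 0.6, -0.0]
opening: 1.001
grasp_force: 0.0
```

```bash
python3 - <<'E'
from h import *
c=capture('scene')['image'][:,:,::-1]; t=capture('top')['image'][:,:,::-1]
wrist('w12')
a=cv2.resize(c[80:290,110:430],(800,525),interpolation=cv2.INTER_CUBIC)
cv2.imwrite('pics/f1.png',a); print(read_state()['position'])
E
```

```text
31.8 [ 0.3745 -0.5257  0.2786] [[0.5, 0.866, -0.002], [0.866, -0.499, 0.005], [0.003, -0.004, -1.0]]
[ 0.37464979 -0.52578412  0.27865944]
```

View pics/f1.png

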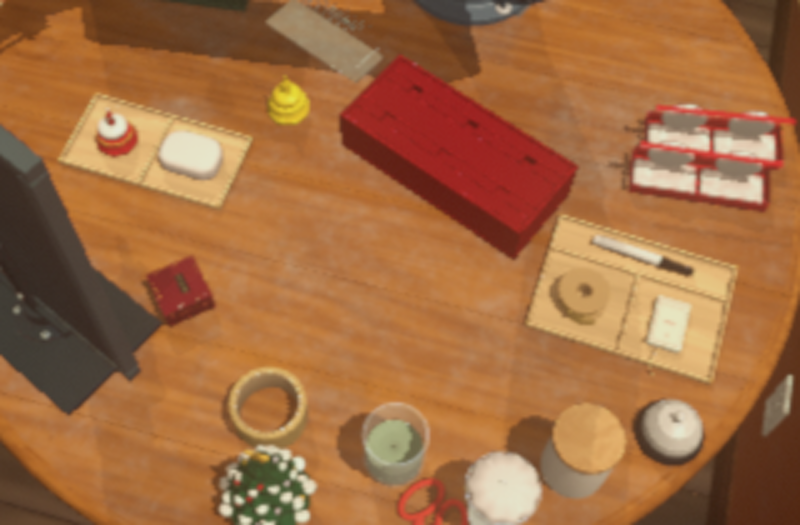

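View pics/w12.png

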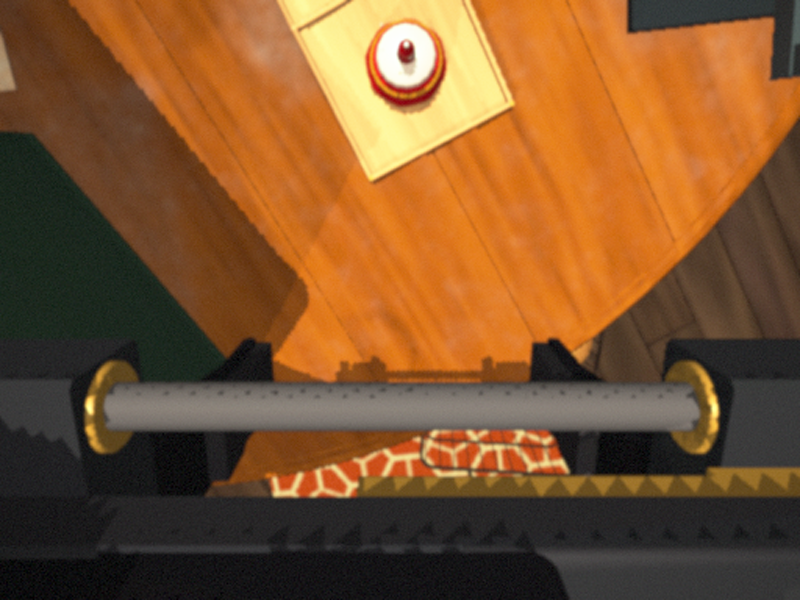

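The final views show all five items in their bays: globe upright (115,132), soap (190,153), pen along the narrow bay (592,240)–(692,270), spool (580,292) and tags (668,322). The candle, tape roll and jewel box look to be where they started, and the arm is clear.

```bash
python3 -c "
from rig import *
print(hand_in())"
```

```text
the job is handed in; nothing more can be done
None
```

I handed in both kits at about 32 s; the last camera views show all five items lying in their own bays, globe upright, with the candle, tape roll and jewel box not visibly moved. No verdict was returned.

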